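# Start the flange nut on the grow-light hanger stud

## Task

Set the black flange nut, flange down, over the brass stud of the blue-grey light fitting so that its three yellow lugs first rest on the stud's brass lands, between the red stops and the gaps. Start the thread by backing the nut off gently anticlockwise (seen from above) until you feel it drop in, then turn it clockwise until its flange sits flat on the steel strap, and let go. Do not force it or disturb the cups, spare lampholder or screwdriver.

Things in the scene. Friction and masses are not known exactly. Their poses are not given: they have to be found in the camera images.
- nut: Loose black plastic hex flange nut, about 120 g, lying flange down on the bench. Hexagon 50 mm across flats, one flat facing its own x axis, the others every 60 degrees; 36 mm tall overall; the lowest 5 mm is a flange 66 mm across. Open bore 39 mm wide. Origin: centre of the underside, z up.
- nut_lugs (a point): Point on the nut's axis, 6 mm above its underside, level with the three yellow inner lugs, 120 degrees apart (one on its x axis). They leave a 27 mm circle free; each is 5.5 mm wide, its lowest edge about 4 mm above the nut's underside.
- fitting: Fixed blue-grey light fitting on the bench: a channel 90 mm wide (its x), its y from -70 to +210 mm, 45 mm high, with an upright white lampholder (top 93 mm) at y = +192 mm. Origin: on the bench under the axis of the upright brass stud, z up. Stud core 24 mm diameter, 36 mm over the threads.
- strap (a point): Point on the stud's axis level with the top of the steel strap (56 x 82 mm) round its foot, 49 mm above the bench: the nut's flange is to sit here. From the dropped-in position some 60 to 110 degrees clockwise bring it here, then 24 degrees more take up the play and the thread goes tight.
- stud_tip (a point): End of the stud on its axis, 79.5 mm above the bench. The plain tip, 12 mm wide at the end, widens over 8 mm to the 24 mm core. Right-hand thread, three starts, lead 24 mm a turn (3.8 mm per radian), 1.6 mm axial play. The stud does not turn.
- stud_top (a point): Point on the stud's axis, 65.5 mm above the bench, where the thread begins with three level lands, each 78 degrees long, red stop 3 mm high at its clockwise end, then a 42 degree gap. The stud's angle varies by 17 degrees either way and this pose does not tell it, but the fitting's x axis, and 120 degrees either side of it, always point at lands well clear of stops and gaps.
- stud_rest (a point): Point on the stud's axis, 61.5 mm above the bench: the nut's underside is about here when its lugs rest on the lands (nut's x axis along the fitting's, or 120 degrees either side). On the stops it stands 3 mm higher: lift and set it again. Turned clockwise there it runs into the stops and jams; the fingers can easily overload the thread so.
- stud_in (a point): Point on the stud's axis, 55 mm above the bench: the nut's underside is about here (54 to 56.5) once it has dropped in through the gaps, 25 to 75 degrees anticlockwise of the placing above. The window where it drops is about 10 degrees of turn; then it can turn no further anticlockwise.
- cup_a: Clear lidded seedling cup, 102 mm across the lid, 71 mm high, 220 g; leave alone. Origin: centre of the underside.
- cup_b: Another seedling cup just like it; leave alone. Origin: centre of the underside.
- spare_holder: Small white lampholder with a red contact, 34 x 16 x 48 mm high, standing loose; leave alone. Origin: centre of the underside.
- driver: Screwdriver lying on the bench; leave alone. It lies along its own x axis, handle to -x.
There are look-alikes about, which are no part of the job. Of the things like the nut, leave any that is orange; of the rest the smaller one is meant.

How it is judged:
On the way, in this order (a step that is already met when the one before it is completed fails the run):
1. the nut rests level on the stud's end, its lugs on the lands, not yet dropped in (horizontal distance between nut and stud_top below 0.004 m and z of nut in the frame of fitting between 0.06 and 0.0628 m and angle between nut's own z axis and vertical below 0.12 rad), for 0.25 s.
2. the nut, held in the fingers, has dropped into the start of the thread, level, its flange still off the strap (horizontal distance between nut and stud_top below 0.003 m and z of nut in the frame of fitting between 0.051 and 0.0575 m and angle between nut's own z axis and vertical below 0.12 rad and contact force between nut and the fingers above 0.5 N), for 0.1 s.
At the end, for the whole second after the job is handed in: The nut is on the stud (axis within 3 mm), its flange flat on the strap: underside within 1.2 mm of the strap's top and tilted less than 0.04 rad; released and at rest (horizontal distance between nut and stud_top below 0.003 m and z of nut in the frame of fitting between 0.047 and 0.0502 m and angle between nut's own z axis and vertical below 0.04 rad and linear speed of nut below 0.01 m/s and angular speed of nut below 0.1 rad/s and contact force between nut and the fingers below 0.1 N); the robot touches nothing.
It fails at once if the nut is forced: more than 60 N between the nut and the fitting with its stud (contact force between nut and fitting above 60 N).
It fails at once if a bystander is moved more than 20 mm (distance of any of cup_a, cup_b, spare_holder, driver from where it was at the start of the episode above 0.02 m).
It also fails if it takes over 64 s, if anything falls off the work surface, if the arm or the gripper's body presses on something with over 40 N, if the wrist force passes 120 N, or if a joint passes its speed limit or range.

## Robot

A 6-joint arm with a two-finger parallel gripper is mounted at the origin on the work surface. World frame = base frame: x ahead of the robot, y to its left, z up, the work surface at z = 0. Lengths are in m, angles in rad, forces in N, time in s.
With the tool pointing down it reaches from about 0.25 to 0.725 m from the base axis. Payload 9.7 kg.
Tool frame: the origin (TCP) lies at the very end of the fingers, on their centre line; the grasp point (between the pads) lies 19 mm behind it (bot.grip_point_offset is the distance from the TCP to the grasp point, in m); z points along the fingers, y is the line along which they close (so a half turn about z gives the same grasp; the last joint's range is limited). The gripper opens to 85 mm and grips with 20 to 120 N. Pads are 22 mm wide; open, the fingers measure 114 mm over their backs; the gripper's body (76 mm by 85 mm) begins 54 mm behind the grasp point. The pads swing forward as they close: fully open they stand 13 mm farther back than shut.
Start: joints at [-1.318, 0.087, 0.176, 1.66, 0, 1.571], TCP at [0.138, -0.533, 0.231] pointing down, gripper open.
Joint ranges: [-3.13, 3.13], [-0.85, 1.81], [-1.15, 1.24], [-2.2, 2.28], [-1.44, 1.52], [-3.14, 3.14]. Speed limits (rad/s): [2.22, 2.22, 2.57, 3.14, 3.14, 3.14].

## Interface

Orientations are given as a 3x3 rotation matrix whose columns are the frame's x, y, z axes.
In Python, from workcell import bot gives the robot as it stands.
- The arm moves only by the tool carry_out, never from a script. Its argument "series" is a list of rows, each a list of 7 numbers: the shift along the world's x, y, z each as a share of 0.4 m, from -1 to 1, then the turn, a rotation vector about the world's x, y, z each as a share of 2 rad, from -1 to 1, then the opening, from -1 (shut) to 1 (fully open). In form: [[tx, ty, tz, ax, ay, az, fingers], ...]. A call has 1 to 10 rows; each row is the pose to reach, as a shift and turn from the pose commanded when the call began; what a row does not reach only later rows make up. A row lasts 1/12 s, in which the tool goes at most 41.7 mm and 7.16 degrees, less where a joint would pass 70% of its speed; a pose out of reach is approached as far as the arm can. A call with a number of a shift or a turn outside -1 to 1 is refused whole. A call with a gripper value outside its range is refused whole. The fingers move at their own pace and stop on an object; "force" is the grip in N (left out, the last holds). Time passes only in rows, so rows that repeat a pose let the fingers close. It gives the time, the measured TCP pose, the force, the opening and the grip force at its end, in the units of the state.
- bot.observe(): the state, without advancing time (a new reading comes with each control period).
- bot.capture(name): name is "scene" or "side" or "wrist"; returns a dict with "image" (400x640x3 uint8, red, green, blue), "depth" (400x640 float32, m along the optical axis (not along the pixel's ray), 0 where there is no reading), "fx", "fy", "cx", "cy" (pixels), "rvec" (rotation vector, rad) and "tvec" (3), from world to camera coordinates, as OpenCV has them. Camera axes: x right, y down, z forward; pixel columns grow to the right and rows downward; lengths in m; the calibration is good to about 2 mm. A picture is of the moment at which its call begins.
- bot.sign_off(): hands the job in; it is judged then, once.
The state is a dict: "time": time; "qpos": joint angles; "joint_vel": joint speeds; "joint_efforts": joint torques, N m; "tcp_pos": TCP position; "tool_rot": TCP orientation; "wrist_force": force on the tool from outside, world axes, zero at the start; "torque": the same for the moment, N m; "finger_gap": opening from 0.0 (shut) to 1.0 (fully open); "grip_force": force on a finger pad.
Only numpy, scipy, OpenCV 4.12 (cv2) and the standard library are available. Lean on these libraries where they do the work, as an engineer would, in place of code of your own. Each camera call takes 0.05 s, during which the arm holds its last target. There are 200 camera calls.

## Working session

There is one attempt and no reset: what is moved stays moved. The work goes in short steps, Python scripts to look and compute and a tool call to move; the robot and the scene stay as the last step left them, time stands still between calls to the robot, and variables do not carry over. Pictures are saved under pics/ and viewed, at most 10 in all, crops included, and the job is handed in when it is done.

Besides the shell and the picture viewer there is one more tool, called by a JSON object that holds its "method" and its "body", one argument or row to a line. carry_out: Moves the arm, as the interface text tells. Its arguments: {"type":"object","properties":{"series":{"type":"array","items":{"type":"array","items":{"type":"number","minimum":-1,"maximum":1}}},"force":{"type":"number"}},"required":["series"]}

```bash
mkdir -p pics; cat > h.py <<'E'
import numpy as np, cv2
from workcell import bot
def cap(n,save=None):
    c=bot.capture(n)
    if save: cv2.imwrite('pics/'+save+'.png',c['image'][:,:,::-1])
    return c
def ray(c,u,v):
    R=cv2.Rodrigues(np.array(c['rvec'],float))[0];t=np.array(c['tvec'],float).ravel()
    d=R.T@np.array([(u-c['cx'])/c['fx'],(v-c['cy'])/c['fy'],1.]);return -R.T@t,d
def onz(c,u,v,z):
    o,d=ray(c,u,v);return o+d*(z-o[2])/d[2]
def dep(c,u,v):
    o,d=ray(c,u,v);return o+d*c['depth'][int(v),int(u)]
def cloud(c):
    R=cv2.Rodrigues(np.array(c['rvec'],float))[0];t=np.array(c['tvec'],float).ravel()
    v,u=np.mgrid[:400,:640];z=c['depth']
    p=np.dstack([(u-c['cx'])/c['fx']*z,(v-c['cy'])/c['fy']*z,z])
    return (p-t)@R
def proj(c,P):
    return cv2.projectPoints(np.array(P,float).reshape(-1,3),np.array(c['rvec'],float),np.array(c['tvec'],float),np.array([[c['fx'],0,c['cx']],[0,c['fy'],c['cy']],[0,0,1.]]),None)[0].reshape(-1,2)
E
python3 - <<'E'
from h import *
import pickle
cs={n:cap(n) for n in('scene','side')}
pickle.dump(cs,open('c0.pkl','wb'))
im=np.vstack([cs[n]['image'] for n in cs])[:,:,::-1]
cv2.imwrite('pics/a.png',cv2.resize(im,(480,600),interpolation=cv2.INTER_AREA))
cv2.imwrite('pics/scene.png',cs['scene']['image'][:,:,::-1])
cv2.imwrite('pics/side.png',cs['side']['image'][:,:,::-1])
for n in cs: c=cs[n];print(n,c['fx'],ray(c,320,200))
print(bot.observe())
E
```

```text
scene 487.4279049552713 (array([0.98140429, 0.49000552, 0.90616785]), array([-0.374954  , -0.52510931, -0.76403869]))
side 458.6732501203473 (array([0.1646319 , 0.57774966, 0.52369828]), array([ 0.4734978 , -0.748005  , -0.46527083]))
{'time': 0.1, 'qpos': array([-1.31801463e+00,  8.74124571e-02,  1.75254988e-01,  1.65980444e+00,
        2.28532623e-05,  1.57079513e+00]), 'joint_vel': array([ 0.00129886, -0.00048827,  0.00277775, -0.00079194, -0.00080662,
       -0.00221528]), 'joint_efforts': array([ 2.03707488e-03, -5.21563053e+01,  4.65653443e+01,  1.60773093e-02,
        5.34437186e-05, -2.29727746e-06]), 'tcp_pos': array([ 0.13751218, -0.53233323,  0.23067126]), 'tool_rot': array([[ 9.68220178e-01,  2.50099210e-01, -2.69382590e-04],
       [ 2.50099354e-01, -9.68219514e-01,  1.13425439e-03],
       [ 2.28546468e-05, -1.16558040e-03, -9.99999320e-01]]), 'wrist_force': array([ 0.86124494,  0.60282554, -0.38073499]), 'torque': array([0.02452449, 0.05082369, 0.01202574]), 'grip_force': 0.0, 'finger_gap': 0.9996252177106623}
```

View pics/scene.png

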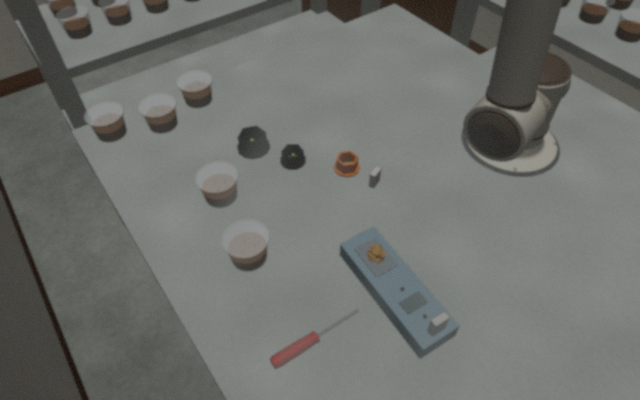

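The nut candidates are a large black one at (252,140), a smaller black one at (292,155) and an orange one at (347,163). I choose the smaller black one at (292,155). The stud is at (376,254) and the fitting's lampholder at (438,322).

```bash
python3 - <<'E'
from h import *
import pickle
cs=pickle.load(open('c0.pkl','rb'));c=cs['scene']
P=cloud(c)
im=c['image'][:,:,::-1].astype(int)
hsv=cv2.cvtColor(c['image'],cv2.COLOR_RGB2HSV)
# nuts
dark=((hsv[:,:,2]<75)&(P[:,:,2]>.012)&(P[:,:,2]<.1)).astype(np.uint8)
dark[:100]=0;dark[:,:220]=0;dark[200:]=0;dark[:,330:]=0
n,l,s,ce=cv2.connectedComponentsWithStats(dark)
for i in range(1,n):
    if s[i,4]>60:
        q=P[l==i];print(s[i],ce[i],q.min(0).round(3),q.max(0).round(3),np.median(q,0).round(3))
# fitting: blue mask, top plane
m=((hsv[:,:,0]>95)&(hsv[:,:,0]<115)&(hsv[:,:,1]>70)&(P[:,:,2]>.04)&(P[:,:,2]<.05)).astype(np.uint8)
m[:210]=0
n,l,s,ce=cv2.connectedComponentsWithStats(m);i=1+np.argmax(s[1:,4]);q=P[l==i]
print(s[i],np.median(q[:,2]));r=cv2.minAreaRect((q[:,:2]*1000).astype(np.float32));print(r,cv2.boxPoints(r))
print('stud',onz(c,376,250,.0795),dep(c,376,253),'holder',onz(c,438,318,.093),dep(c,438,320))
for nme,u,v in[('cups',195,80),('c',158,105),('c',217,175),('c',246,235),('or',347,158),('sp',375,174),('drv',357,311),('drvh',275,360)]:print(nme,onz(c,u,v,.04).round(3))
sc=cv2.resize(c['image'][110:290,220:460,::-1],None,fx=2.2,fy=2.2,interpolation=cv2.INTER_CUBIC)
cv2.imwrite('pics/crop1.png',cv2.convertScaleAbs(sc,alpha=1.5))
E
```

```text
[239 127  28  27 523] [251.77246654 139.7208413 ] [ 0.54  -0.421  0.012] [ 0.607 -0.351  0.05 ] [ 0.575 -0.38   0.033]
[282 145  22  20 289] [292.183391   154.22491349] [ 0.492 -0.312  0.012] [ 0.542 -0.256  0.039] [ 0.518 -0.278  0.027]Traceback (most recent call last):
  File "<stdin>", line 17, in <module>
    return _wrapfunc(a, 'argmax', axis=axis, out=out, **kwds)
    return bound(*args, **kwds)
ValueError: attempt to get argmax of an empty sequence
```

View pics/side.png

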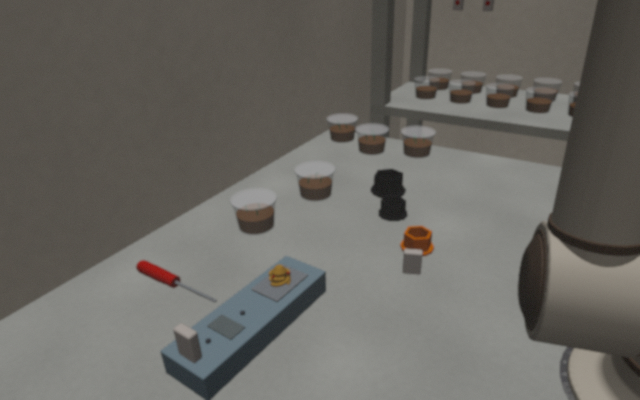

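The side view shows the same layout: large black nut at (388,182), small black nut at (393,207), orange nut at (417,240), stud at (280,275). Depth puts the small one's top at about 37 mm and the big one's at about 50 mm, so the choice holds.

```bash
python3 - <<'E'
from h import *
import pickle
cs=pickle.load(open('c0.pkl','rb'));c=cs['scene']
P=cloud(c)
m=((P[:,:,2]>.041)&(P[:,:,2]<.054)).astype(np.uint8)
m[:225]=0;m[:,:330]=0;m[:,470:]=0
n,l,s,ce=cv2.connectedComponentsWithStats(m);i=1+np.argmax(s[1:,4]);q=P[l==i]
print(s[i],np.median(q[:,2]));r=cv2.minAreaRect((q[:,:2]*1000).astype(np.float32));print(r,cv2.boxPoints(r))
print('stud',onz(c,376,250,.0795),dep(c,376,253),'holder',onz(c,438,318,.093),dep(c,438,320))
for nme,u,v in[('cups',195,80),('c',158,105),('c',217,175),('c',246,235),('or',347,158),('sp',375,174),('drv',357,311),('drvh',275,360)]:print(nme,onz(c,u,v,.04).round(3))
sc=cv2.resize(c['image'][110:290,220:460,::-1],None,fx=2.2,fy=2.2,interpolation=cv2.INTER_CUBIC)
cv2.imwrite('pics/crop1.png',cv2.convertScaleAbs(sc,alpha=1.5))
E
```

```text
[ 341  227  118  124 4607] 0.04376897193390278
((561.515625, 162.8735809326172), (280.57012939453125, 91.4493637084961), 85.93280029296875) [[505.9562    26.184906]
 [597.17523   19.69873 ]
 [617.0751   299.56226 ]
 [525.856    306.04843 ]]
stud [0.56142746 0.09726075 0.0795    ] [0.56305324 0.09998514 0.07331526] holder [0.57316373 0.28288377 0.093     ] [0.57549341 0.28546196 0.09208323]
cups [ 0.583 -0.698  0.04 ]
c [ 0.719 -0.654  0.04 ]
c [ 0.713 -0.317  0.04 ]
c [ 0.746 -0.119  0.04 ]
or [ 0.421 -0.177  0.04 ]
sp [ 0.4   -0.094  0.04 ]
drv [0.664 0.166 0.04 ]
drvh [0.845 0.155 0.04 ]
```

View pics/crop1.png

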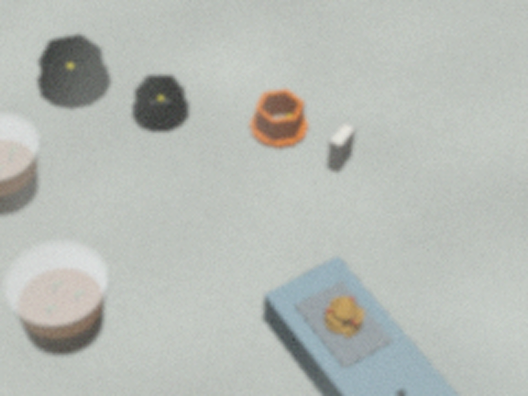

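The crop confirms it: the small black nut is at (160,100) in the crop with a yellow lug visible, the orange nut at (279,117), and the stud at (344,315). Moving over the nut for a wrist look.

{"method": "carry_out", "body": {
  "series": [
    [0.9, 0.6, 0, 0, 0, 0, 1],
    [0.9, 0.6, 0, 0, 0, 0, 1],
    [0.9, 0.6, 0, 0, 0, 0, 1],
    [0.9, 0.6, 0, 0, 0, 0, 1],
    [0.9, 0.6, 0, 0, 0, 0, 1],
    [0.9, 0.6, 0, 0, 0, 0, 1],
    [0.9, 0.6, 0, 0, 0, 0, 1],
    [0.9, 0.6, 0, 0, 0, 0, 1],
    [0.9, 0.6, 0, 0, 0, 0, 1],
    [0.9, 0.6, 0, 0, 0, 0, 1]
  ],
  "force": 20
}}

```text
time: 0.93
tcp_pos: [0.4856, -0.2997, 0.231]
tool_rot: [[0.968, 0.25, -0.0], [0.25, -0.968, 0.0], [-0.0, -0.0, -1.0]]
wrist_force: [-0.6, -1.0, -0.7]
finger_gap: 0.996
grip_force: 0.0
```

{"method": "carry_out", "body": {
  "series": [
    [0, 0, 0, 0, 0, 0, 1],
    [0, 0, 0, 0, 0, 0, 1],
    [0, 0, 0, 0, 0, 0, 1],
    [0, 0, 0, 0, 0, 0, 1]
  ]
}}

```text
time: 1.27
tcp_pos: [0.4835, -0.302, 0.2312]
tool_rot: [[0.968, 0.249, -0.0], [0.249, -0.968, -0.0], [-0.0, -0.0, -1.0]]
wrist_force: [0.2, -0.4, -0.4]
finger_gap: 0.999
grip_force: 0.0
```

```bash
python3 - <<'E'
from h import *
import pickle
c=cap('wrist','w1');pickle.dump(c,open('w1.pkl','wb'))
o=bot.observe();print(o['time'],o['tcp_pos'],o['tool_rot'],o['qpos'],o['wrist_force'])
print(ray(c,320,200),proj(c,[[.518,-.283,.036],[.56,.095,.08]]))
P=cloud(c);hsv=cv2.cvtColor(c['image'],cv2.COLOR_RGB2HSV)
m=((P[:,:,2]>.02)&(P[:,:,2]<.045)).astype(np.uint8)
n,l,s,ce=cv2.connectedComponentsWithStats(m)
for i in range(1,n):
    if s[i,4]>150:
        q=P[l==i];print(s[i],ce[i],q.min(0).round(3),q.max(0).round(3),np.median(hsv[l==i],0))
E
```

```text
1.3167 [ 0.48338007 -0.30219735  0.23139915] [[ 9.68597321e-01  2.48634729e-01 -4.45891243e-05]
 [ 2.48634721e-01 -9.68597314e-01 -1.41076717e-04]
 [-7.82654773e-05  1.25560125e-04 -9.99999989e-01]] [-5.58653845e-01  1.35874695e-01  2.29553289e-01  1.66443795e+00
 -1.43262990e-04  2.33166834e+00] [ 0.36434341  0.59152762 -0.25673635]
(array([ 0.54682647, -0.28495377,  0.37432246]), array([-0.26653826, -0.05921247, -0.96211543])) [[ 314.48135017  139.9701384 ]
 [-110.66959143  -18.193984  ]]
[   0    0   43   79 2120] [25.12216981 38.43820755] [0.505 0.02  0.02 ] [0.584 0.042 0.045] [101.  59.  40.]
[385  82  27  63 290] [395.27931034 113.02413793] [ 0.537 -0.375  0.02 ] [ 0.601 -0.351  0.045] [60.  8. 31.]
[408  89  45  52 520] [438.24615385 114.125     ] [ 0.545 -0.417  0.02 ] [ 0.6   -0.371  0.045] [60.  8. 32.]
[291 118  49  52 823] [315.09963548 144.29040097] [ 0.488 -0.313  0.02 ] [ 0.54  -0.257  0.039] [75.  6. 45.]
[ 608  119   32   72 1120] [623.425      153.31964286] [ 0.556 -0.656  0.02 ] [ 0.63  -0.614  0.045] [14. 40. 39.]
[ 184  179   54   47 1097] [210.09480401 202.0674567 ] [ 0.39  -0.211  0.02 ] [ 0.443 -0.153  0.039] [ 12. 186. 149.]
[124 187  28  32 417] [140.77218225 200.66906475] [ 0.382 -0.111  0.02 ] [ 0.413 -0.086  0.045] [15. 13. 57.]
```

View pics/w1.png

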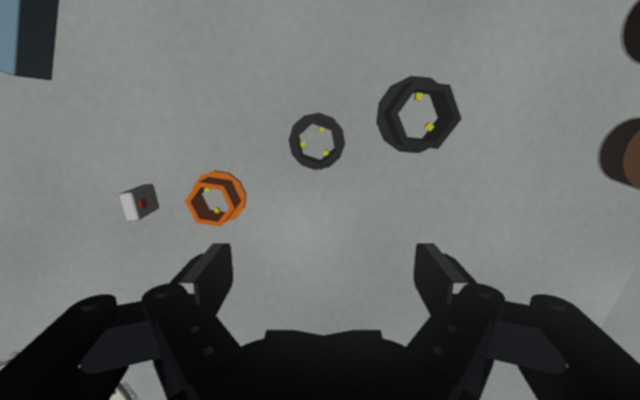

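The wrist view shows the small nut at (317,140) with lugs at (321,129), (303,144) and (326,153). The big nut is at (418,115) and the orange one at (216,198).

```bash
python3 - <<'E'
from h import *
import pickle
c=pickle.load(open('w1.pkl','rb'))
hsv=cv2.cvtColor(c['image'],cv2.COLOR_RGB2HSV)
m=cv2.inRange(hsv,(20,120,60),(38,255,255));m[:,:285]=0;m[:,350:]=0;m[:110]=0;m[175:]=0
n,l,s,ce=cv2.connectedComponentsWithStats(m);L=[]
for i in range(1,n):
    if s[i,4]>5:
        p=onz(c,*ce[i],.0075);L.append(p[:2]);print(s[i],ce[i],p.round(4))
L=np.array(L);print(np.linalg.norm(L-np.roll(L,1,0),axis=1))
# circle centre through the lugs
A=np.c_[2*L,np.ones(len(L))];x=np.linalg.lstsq(A,(L**2).sum(1),rcond=None)[0];print('centre',x[:2],'r',np.sqrt(x[2]+x[:2]@x[:2]))
a=np.degrees(np.arctan2(*(L-x[:2]).T[::-1]));print(a,a%120)
# flange outline on bench
d=((hsv[:,:,2]<75)).astype(np.uint8);d[:,:282]=0;d[:,352:]=0;d[:105]=0;d[178:]=0
k=max(cv2.findContours(d,0,1)[0],key=cv2.contourArea)[:,0]
Q=np.array([onz(c,*p,.003)[:2] for p in k]);print(Q.min(0),Q.max(0),cv2.minEnclosingCircle((Q*1000).astype(np.float32)))
E
```

```text
[319 126   5   5  20] [320.95 128.25] [ 0.5307 -0.2869  0.0075]
[300 142   6   5  26] [302.46153846 144.15384615] [ 0.5072 -0.2701  0.0075]
[323 150   7   6  26] [325.88461538 152.65384615] [ 0.5044 -0.2998  0.0075]
[0.02928757 0.02887911 0.02979264]
centre [ 0.51380698 -0.28571149] r 0.0169319293041456
[  -4.10143065  112.93370961 -123.83540172] [115.89856935 112.93370961 116.16459828]
[ 0.48130119 -0.31802044] [ 0.54692784 -0.25254745] ((514.0602416992188, -285.5478210449219), 33.271785736083984)
```

{"method": "carry_out", "body": {
  "series": [
    [0.076, 0.0415, -0.32, 0, 0, 1, 1],
    [0.076, 0.0415, -0.32, 0, 0, 1, 1],
    [0.076, 0.0415, -0.32, 0, 0, 1, 1],
    [0.076, 0.0415, -0.32, 0, 0, 1, 1],
    [0.076, 0.0415, -0.32, 0, 0, 1, 1],
    [0.076, 0.0415, -0.32, 0, 0, 1, 1],
    [0.076, 0.0415, -0.32, 0, 0, 1, 1],
    [0.076, 0.0415, -0.32, 0, 0, 1, 1],
    [0.076, 0.0415, -0.32, 0, 0, 1, 1],
    [0.076, 0.0415, -0.32, 0, 0, 1, 1]
  ]
}}

```text
time: 2.15
tcp_pos: [0.5137, -0.2859, 0.1036]
tool_rot: [[0.064, 0.998, 0.0], [0.998, -0.064, -0.0], [-0.0, 0.0, -1.0]]
wrist_force: [-0.3, -0.3, 1.3]
finger_gap: 0.996
grip_force: 0.0
```

{"method": "carry_out", "body": {
  "series": [
    [0, 0, 0, 0, 0, 0.51, 1],
    [0, 0, 0, 0, 0, 0.51, 1],
    [0, 0, 0, 0, 0, 0.51, 1],
    [0, 0, 0, 0, 0, 0.51, 1],
    [0, 0, 0, 0, 0, 0.51, 1],
    [0, 0, 0, 0, 0, 0.51, 1],
    [0, 0, 0, 0, 0, 0.51, 1],
    [0, 0, 0, 0, 0, 0.51, 1],
    [0, 0, 0, 0, 0, 0.51, 1],
    [0, 0, 0, 0, 0, 0.51, 1]
  ]
}}

```text
time: 2.98
tcp_pos: [0.514, -0.2856, 0.1035]
tool_rot: [[-0.812, 0.583, 0.0], [0.583, 0.812, -0.0], [-0.0, -0.0, -1.0]]
wrist_force: [0.4, -0.1, 0.4]
finger_gap: 1.001
grip_force: 0.0
```

```bash
python3 - <<'E'
from h import *
o=bot.observe();R=o['tool_rot'];print(o['time'],o['tcp_pos'],np.degrees(np.arctan2(R[1,0],R[0,0])),o['qpos'],R[:,2])
E
```

```text
2.9833 [ 0.51397253 -0.28563216  0.10352605] 144.33374058477887 [-5.07208218e-01  1.66165049e-01  1.68329355e-02  1.42117084e+00
 -5.53990033e-05  1.15285436e-01] [ 2.29533545e-04 -1.90929640e-04 -9.99999955e-01]
```

{"method": "carry_out", "body": {
  "series": [
    [0, 0, -0.12, 0, 0, 0.006, 1],
    [0, 0, -0.2, 0, 0, 0.006, 1],
    [0, 0, -0.24, 0, 0, 0.006, 1],
    [0, 0, -0.24, 0, 0, 0.006, 1],
    [0, 0, -0.24, 0, 0, 0.006, 1],
    [0, 0, -0.24, 0, 0, 0.006, 0.0],
    [0, 0, -0.24, 0, 0, 0.006, -0.3],
    [0, 0, -0.24, 0, 0, 0.006, -1],
    [0, 0, -0.24, 0, 0, 0.006, -1],
    [0, 0, -0.24, 0, 0, 0.006, -1]
  ],
  "force": 40
}}

```text
time: 3.82
tcp_pos: [0.5157, -0.2854, 0.0093]
tool_rot: [[-0.821, 0.571, 0.003], [0.571, 0.821, -0.002], [-0.003, 0.0, -1.0]]
wrist_force: [0.1, 0.7, 6.7]
finger_gap: 0.574
grip_force: 42.7
```

{"method": "carry_out", "body": {
  "series": [
    [0, 0, 0, 0, 0, 0, -1],
    [0, 0, 0, 0, 0, 0, -1],
    [0, 0, 0, 0, 0, 0, -1],
    [0, 0, 0, 0, 0, 0, -1],
    [0, 0, 0, 0, 0, 0, -1]
  ]
}}

```text
time: 4.23
tcp_pos: [0.5157, -0.2854, 0.0093]
tool_rot: [[-0.821, 0.571, 0.003], [0.571, 0.821, -0.002], [-0.003, 0.0, -1.0]]
wrist_force: [-0.1, -0.2, 5.8]
finger_gap: 0.576
grip_force: 42.7
```

{"method": "carry_out", "body": {
  "series": [
    [0, 0, 0.1, 0, 0, 0, -1],
    [0, 0, 0.25, 0, 0, 0, -1],
    [0.05, 0.1, 0.47, 0, 0, 0, -1],
    [0.19, 0.9, 0.47, 0, 0, 0, -1],
    [0.19, 0.9, 0.47, 0, 0, 0, -1],
    [0.19, 0.9, 0.47, 0, 0, 0, -1],
    [0.19, 0.9, 0.47, 0, 0, 0, -1],
    [0.19, 0.9, 0.47, 0, 0, 0, -1],
    [0.19, 0.9, 0.47, 0, 0, 0, -1],
    [0.19, 0.9, 0.47, 0, 0, 0, -1]
  ]
}}

```text
time: 5.07
tcp_pos: [0.5779, 0.0126, 0.1839]
tool_rot: [[-0.821, 0.571, 0.001], [0.571, 0.821, -0.0], [-0.001, 0.001, -1.0]]
wrist_force: [0.8, -0.8, -0.8]
finger_gap: 0.578
grip_force: 42.4
```

{"method": "carry_out", "body": {
  "series": [
    [0, 0.09, 0, 0, 0, 0, -1],
    [0, 0.09, 0, 0, 0, 0, -1],
    [0, 0.09, 0, 0, 0, 0, -1],
    [0, 0.09, 0, 0, 0, 0, -1],
    [0, 0.09, 0, 0, 0, 0, -1],
    [0, 0.09, 0, 0, 0, 0, -1],
    [0, 0.09, 0, 0, 0, 0, -1]
  ]
}}

```text
time: 5.65
tcp_pos: [0.5778, 0.0454, 0.1826]
tool_rot: [[-0.82, 0.572, 0.0], [0.572, 0.82, -0.0], [-0.0, -0.0, -1.0]]
wrist_force: [-0.3, 0.4, -0.8]
finger_gap: 0.578
grip_force: 42.4
```

```bash
python3 - <<'E'
from h import *
import pickle
c=cap('wrist','w2');s=cap('scene','s2');d=cap('side','d2');pickle.dump((c,s,d),open('w2.pkl','wb'))
o=bot.observe();R=o['tool_rot'];print(o['time'],o['tcp_pos'],R,o['qpos'],o['wrist_force'],o['torque'],o['grip_force'],o['finger_gap'])
print(proj(c,[[.56,.095,.08],[.556,.093,.049]]))
E
```

```text
5.8 [0.57780183 0.0458384  0.18260988] [[-8.20850020e-01  5.71143801e-01  6.04433295e-05]
 [ 5.71143801e-01  8.20850022e-01 -1.05078058e-05]
 [-5.56163764e-05  2.58965003e-05 -9.99999998e-01]] [ 7.91740920e-02  1.45239869e-01  1.45496262e-01  1.57099330e+00
 -1.52554363e-05  6.87072708e-01] [-0.07220835  1.06684723 -1.01386103] [ 0.04388789 -0.00298844  0.02975453] 42.366823554039 0.5776535394700263
[[361.22790551 145.32905086]
 [352.73471828 139.45409539]]
```

View pics/w2.png

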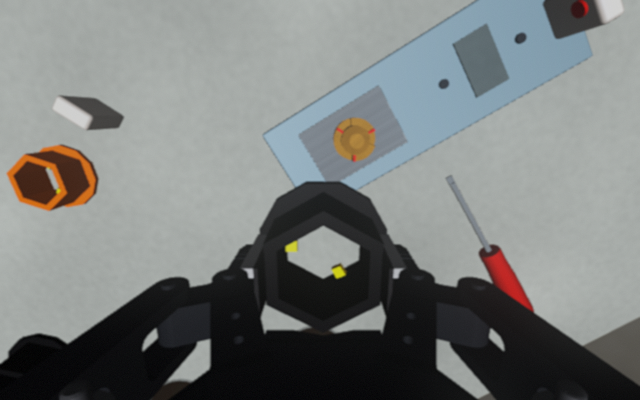

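The wrist view shows the stud at (355,139) with red stops at (340,125), (372,130) and (353,157). The nut is held level, with lugs visible at (291,247) and (339,272).

```bash
python3 - <<'E'
from h import *
import pickle
c,s_,d_=pickle.load(open('w2.pkl','rb'))
hsv=cv2.cvtColor(c['image'],cv2.COLOR_RGB2HSV);P=cloud(c)
roi=np.zeros((400,640),np.uint8);roi[100:175,320:390]=255
g=cv2.inRange(hsv,(8,90,60),(32,255,255))&roi
k=max(cv2.findContours(g,0,1)[0],key=cv2.contourArea);k=cv2.convexHull(k)
e=cv2.fitEllipse(k);print('gold',e)
for z in(.0655,.06):
    Q=np.array([onz(c,*p,z)[:2] for p in k[:,0]]);print(z,cv2.minEnclosingCircle((Q*1000).astype(np.float32)),onz(c,*e[0],z).round(4))
t=(P[:,:,2]>.076)&(P[:,:,2]<.085)&(roi>0);print('tip pts',t.sum(),P[t].mean(0) if t.any() else 0)
t=(P[:,:,2]>.063)&(P[:,:,2]<.069)&(roi>0);print('land pts',t.sum(),P[t].mean(0), (P[t].min(0)+P[t].max(0))/2)
r=cv2.inRange(hsv,(0,150,60),(7,255,255))|cv2.inRange(hsv,(172,150,60),(180,255,255));r&=roi
n,l,s,ce=cv2.connectedComponentsWithStats(r)
R=[]
for i in range(1,n):
    if s[i,4]>4: p=onz(c,*ce[i],.0675);R.append(p[:2]);print('stop',ce[i],s[i,4],p.round(4))
R=np.array(R)
if len(R)==3:
    x=np.linalg.lstsq(np.c_[2*R,np.ones(3)],(R**2).sum(1),rcond=None)[0];print('c by stops',x[:2],np.sqrt(x[2]+x[:2]@x[:2]),np.degrees(np.arctan2(*(R-x[:2]).T[::-1])))
# fitting outline
b=cv2.inRange(hsv,(95,50,90),(112,255,255));b[200:]=0
Q=P[(b>0)&(abs(P[:,:,2]-.045)<.006)]
st=((hsv[:,:,1]<60)&(abs(P[:,:,2]-.049)<.005)&(P[:,:,2]>0));st[:80]=0;st[185:]=0;st[:,:295]=0;st[:,410:]=0
q=P[st];print('strap',len(q),cv2.minAreaRect((q[:,:2]*1000).astype(np.float32)))
# nut lugs
tz=bot.observe()['tcp_pos'][2]
y=cv2.inRange(hsv,(20,120,60),(38,255,255));y[:225]=0;y[:,:270]=0;y[:,370:]=0
n,l,s,ce=cv2.connectedComponentsWithStats(y)
for i in range(1,n):
    if s[i,4]>15: print('lug',s[i],onz(c,*ce[i],tz-.0093+.0075).round(4))
E
```

```text
gold ((354.453857421875, 138.77755737304688), (42.20048904418945, 42.735069274902344), 156.9689178466797)
0.0655 ((554.6822509765625, 93.38275909423828), 18.204998016357422) [0.5544 0.094  0.0655]
0.06 ((555.3657836914062, 93.58490753173828), 18.58972930908203) [0.555  0.0942 0.06  ]
tip pts 388 [0.55419326 0.09358135 0.07879176]
land pts 510 [0.55334774 0.09349844 0.06611292] [0.55514978 0.09355517 0.06636839]
stop [339.46666667 130.06666667] 15 [0.541  0.0876 0.0675]
stop [371.14285714 130.64285714] 14 [0.5565 0.1089 0.0675]
stop [354.     157.8125] 16 [0.5672 0.0848 0.0675]
c by stops [0.55493368 0.0937691 ] 0.015235403740674622 [-155.99649253   84.21616157  -36.1341504 ]
strap 8808 ((552.4168090820312, 95.39019775390625), (106.01274108886719, 92.68687438964844), 55.0064697265625)
lug [284 240  13  12 114] [0.5673 0.0322 0.1808]
lug [332 265  15  14 151] [0.5935 0.0444 0.1808]
```

{"method": "carry_out", "body": {
  "series": [
    [-0.02, 0.06, 0, 0, 0, 0, -1],
    [-0.055, 0.1187, 0, 0, 0, 0, -1],
    [-0.055, 0.1187, -0.1, 0, 0, 0, -1],
    [-0.055, 0.1187, -0.19, 0, 0, 0, -1],
    [-0.055, 0.1187, -0.19, 0, 0, 0, -1],
    [-0.055, 0.1187, -0.19, 0, 0, 0, -1],
    [-0.055, 0.1187, -0.19, 0, 0, 0, -1],
    [-0.055, 0.1187, -0.19, 0, 0, 0, -1]
  ]
}}

```text
time: 6.47
tcp_pos: [0.5572, 0.0939, 0.1094]
tool_rot: [[-0.821, 0.571, 0.004], [0.571, 0.821, 0.001], [-0.003, 0.003, -1.0]]
wrist_force: [-0.9, -0.3, -0.7]
finger_gap: 0.582
grip_force: 42.3
```

```bash
python3 - <<'E'
from h import *
import pickle
o=bot.observe();print(o['time'],o['tcp_pos'],o['wrist_force'],o['torque'])
c=cap('wrist');im=cv2.resize(c['image'][120:380,190:450,::-1],(520,520));cv2.imwrite('pics/w3.png',im)
s=cap('side');p=proj(s,[[.555,.094,.08]])[0].astype(int);print(p)
E
```

```text
6.4667 [0.55715765 0.09391928 0.1094064 ] [-0.89095514 -0.30770735 -0.73935136] [5.07703059e-02 5.11185636e-05 3.37941894e-03]
[278 265]
```

View pics/w3.png

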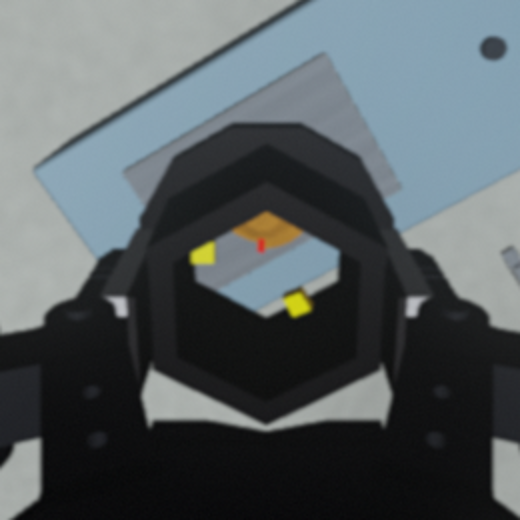

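The image shows the nut above the strap with the stud visible through the bore at (265,228), consistent with the offset camera. Settling next, then the descent.

{"method": "carry_out", "body": {
  "series": [
    [0, 0, 0, 0, 0, 0, -1],
    [0, 0, 0, 0, 0, 0, -1],
    [0, 0, 0, 0, 0, 0, -1],
    [0, 0, 0, 0, 0, 0, -1]
  ]
}}

```text
time: 6.9
tcp_pos: [0.5558, 0.094, 0.1068]
tool_rot: [[-0.821, 0.57, 0.0], [0.57, 0.821, 0.0], [-0.0, 0.0, -1.0]]
wrist_force: [-0.1, -0.1, -1.4]
finger_gap: 0.579
grip_force: 42.3
```

{"method": "carry_out", "body": {
  "series": [
    [0, -0.0015, -0.03, 0, 0, 0, -1],
    [0, -0.0015, -0.05, 0, 0, 0, -1],
    [0, -0.0015, -0.065, 0, 0, 0, -1],
    [0, -0.0015, -0.075, 0, 0, 0, -1],
    [0, -0.0015, -0.08, 0, 0, 0, -1],
    [0, -0.0015, -0.08, 0, 0, 0, -1],
    [0, -0.0015, -0.08, 0, 0, 0, -1],
    [0, -0.0015, -0.08, 0, 0, 0, -1]
  ]
}}

```text
time: 7.57
tcp_pos: [0.556, 0.0935, 0.075]
tool_rot: [[-0.821, 0.57, 0.001], [0.57, 0.821, 0.0], [-0.0, 0.0, -1.0]]
wrist_force: [0.4, -0.4, -1.0]
finger_gap: 0.578
grip_force: 42.4
```

{"method": "carry_out", "body": {
  "series": [
    [0, 0, -0.002, 0, 0, 0, -1],
    [0, 0, -0.004, 0, 0, 0, -1],
    [0, 0, -0.006, 0, 0, 0, -1],
    [0, 0, -0.007, 0, 0, 0, -1],
    [0, 0, -0.008, 0, 0, 0, -1],
    [0, 0, -0.008, 0, 0, 0, -1]
  ]
}}

```text
time: 8.07
tcp_pos: [0.5557, 0.0934, 0.0713]
tool_rot: [[-0.821, 0.57, -0.0], [0.57, 0.821, -0.0], [0.0, -0.0, -1.0]]
wrist_force: [-0.6, -0.8, -1.5]
finger_gap: 0.576
grip_force: 42.4
```

{"method": "carry_out", "body": {
  "series": [
    [0, 0, -0.001, 0, 0, 0, -1],
    [0, 0, -0.002, 0, 0, 0, -1],
    [0, 0, -0.002, 0, 0, 0, -1],
    [0, 0, -0.002, 0, 0, 0, -1]
  ]
}}

```text
time: 8.4
tcp_pos: [0.5559, 0.0934, 0.0708]
tool_rot: [[-0.821, 0.57, 0.0], [0.57, 0.821, 0.0], [-0.0, 0.0, -1.0]]
wrist_force: [-0.5, -0.5, 0.4]
finger_gap: 0.576
grip_force: 42.7
```

{"method": "carry_out", "body": {
  "series": [
    [0, 0, -0.001, 0, 0, 0, -1],
    [0, 0, -0.001, 0, 0, 0, -1],
    [0, 0, -0.001, 0, 0, 0, -1],
    [0, 0, -0.001, 0, 0, 0, -1]
  ]
}}

```text
time: 8.73
tcp_pos: [0.5559, 0.0934, 0.0706]
tool_rot: [[-0.821, 0.57, 0.001], [0.57, 0.821, 0.0], [-0.0, 0.0, -1.0]]
wrist_force: [-2.6, -1.1, 6.0]
finger_gap: 0.579
grip_force: 43.2
```

{"method": "carry_out", "body": {
  "series": [
    [0, 0.0002, 0, 0, 0, 0.044, -1],
    [0, 0.0005, 0, 0, 0, 0.088, -1],
    [0, 0.0007, 0, 0, 0, 0.131, -1],
    [0, 0.0009, 0, 0, 0, 0.175, -1],
    [0, 0.0011, 0, 0, 0, 0.218, -1],
    [0, 0.0014, 0, 0, 0, 0.262, -1],
    [0, 0.0016, 0, 0, 0, 0.305, -1],
    [0, 0.0018, 0, 0, 0, 0.349, -1],
    [0, 0.0018, 0, 0, 0, 0.349, -1]
  ]
}}

```text
time: 9.48
tcp_pos: [0.5562, 0.0942, 0.0706]
tool_rot: [[-0.995, -0.095, 0.001], [-0.095, 0.995, 0.0], [-0.001, 0.0, -1.0]]
wrist_force: [0.0, 0.1, 5.7]
finger_gap: 0.576
grip_force: 43.1
```

{"method": "carry_out", "body": {
  "series": [
    [0, 0.0002, 0, 0, 0, 0.035, -1],
    [-0.0002, 0.0003, 0, 0, 0, 0.07, -1],
    [-0.0003, 0.0005, 0, 0, 0, 0.105, -1],
    [-0.0004, 0.0006, 0, 0, 0, 0.14, -1],
    [-0.0004, 0.0006, 0, 0, 0, 0.14, -1],
    [-0.0004, 0.0006, 0, 0, 0, 0.14, -1]
  ]
}}

```text
time: 9.98
tcp_pos: [0.5554, 0.0943, 0.0697]
tool_rot: [[-0.933, -0.359, -0.001], [-0.359, 0.933, -0.0], [0.001, 0.0, -1.0]]
wrist_force: [0.3, -0.0, -0.2]
finger_gap: 0.579
grip_force: 42.6
```

{"method": "carry_out", "body": {
  "series": [
    [0, 0, -0.002, 0, 0, 0, -1],
    [0, 0, -0.004, 0, 0, 0, -1],
    [0, 0, -0.005, 0, 0, 0, -1],
    [0, 0, -0.005, 0, 0, 0, -1]
  ]
}}

```text
time: 10.32
tcp_pos: [0.5556, 0.0942, 0.068]
tool_rot: [[-0.932, -0.362, -0.0], [-0.362, 0.932, -0.0], [0.0, -0.0, -1.0]]
wrist_force: [0.4, -2.0, 0.7]
finger_gap: 0.579
grip_force: 42.7
```

{"method": "carry_out", "body": {
  "series": [
    [0, 0, -0.002, 0, 0, 0, -1],
    [0, 0, -0.004, 0, 0, 0, -1],
    [0, 0, -0.005, 0, 0, 0, -1],
    [0, 0, -0.005, 0, 0, 0, -1]
  ]
}}

```text
time: 10.65
tcp_pos: [0.5556, 0.0942, 0.0661]
tool_rot: [[-0.932, -0.362, 0.0], [-0.362, 0.932, -0.0], [0.0, -0.0, -1.0]]
wrist_force: [0.3, -3.4, -0.2]
finger_gap: 0.576
grip_force: 42.7
```

{"method": "carry_out", "body": {
  "series": [
    [0, -0.0005, -0.001, 0, 0, 0, -1],
    [0, -0.0005, -0.002, 0, 0, 0, -1],
    [0, -0.0005, -0.003, 0, 0, 0, -1],
    [0, -0.0005, -0.003, 0, 0, 0, -1]
  ]
}}

```text
time: 10.98
tcp_pos: [0.5553, 0.0944, 0.0645]
tool_rot: [[-0.932, -0.363, -0.001], [-0.363, 0.932, 0.0], [0.001, 0.001, -1.0]]
wrist_force: [0.3, -1.2, -1.4]
finger_gap: 0.579
grip_force: 42.4
```

{"method": "carry_out", "body": {
  "series": [
    [0, 0, -0.001, 0, 0, 0, -1],
    [0, 0, -0.002, 0, 0, 0, -1],
    [0, 0, -0.002, 0, 0, 0, -1],
    [0, 0, -0.002, 0, 0, 0, -1]
  ]
}}

```text
time: 11.32
tcp_pos: [0.5556, 0.0942, 0.0641]
tool_rot: [[-0.932, -0.363, -0.0], [-0.363, 0.932, 0.0], [0.0, 0.0, -1.0]]
wrist_force: [0.9, -0.5, -0.5]
finger_gap: 0.577
grip_force: 42.4
```

```bash
python3 - <<'E'
from h import *
o=bot.observe();R=o['tool_rot'];print(o['time'],o['tcp_pos'],np.degrees(np.arctan2(R[1,0],R[0,0]))%360,o['wrist_force'],o['torque'],o['qpos'])
E
```

```text
11.3167 [0.55555633 0.09422494 0.06408585] 201.2711652569614 [ 0.8686355  -0.51122972 -0.45558597] [0.01945165 0.00013922 0.0252007 ] [ 1.67970460e-01  1.19994012e-01 -1.11112465e-01  1.33986280e+00
  7.00541929e-05 -2.03281407e-01]
```

{"method": "carry_out", "body": {
  "series": [
    [0.0001, -0.0001, -0.0007, 0, 0, -0.035, -1],
    [0.0002, -0.0003, -0.0013, 0, 0, -0.07, -1],
    [0.0003, -0.0005, -0.002, 0, 0, -0.105, -1],
    [0.0004, -0.0006, -0.0027, 0, 0, -0.14, -1],
    [0.0004, -0.0006, -0.0027, 0, 0, -0.14, -1]
  ]
}}

```text
time: 11.73
tcp_pos: [0.5558, 0.094, 0.0631]
tool_rot: [[-0.996, -0.088, -0.0], [-0.088, 0.996, 0.0], [0.0, 0.0, -1.0]]
wrist_force: [0.6, -0.3, -1.2]
finger_gap: 0.579
grip_force: 42.4
```

```bash
cat > st.py <<'E'
from h import *
o=bot.observe();R=o['tool_rot'];print(o['time'],o['tcp_pos'],np.degrees(np.arctan2(R[1,0],R[0,0]))%360,o['wrist_force'],o['torque'],o['grip_force'],o['qpos'][5])
E
python3 st.py
```

```text
11.7333 [0.55577802 0.0939526  0.06305998] 185.04410006550563 [ 0.59623697 -0.26029636 -1.23377472] [-0.0319674  -0.0128198   0.00412255] 42.384159564971924 0.0793875267378985
```

{"method": "carry_out", "body": {
  "series": [
    [0.0001, -0.0002, -0.0008, 0, 0, -0.044, -1],
    [0.0002, -0.0005, -0.0017, 0, 0, -0.087, -1],
    [0.0002, -0.0007, -0.0025, 0, 0, -0.131, -1],
    [0.0002, -0.0009, -0.0033, 0, 0, -0.175, -1],
    [0.0002, -0.0011, -0.0042, 0, 0, -0.218, -1],
    [0.0002, -0.0014, -0.005, 0, 0, -0.262, -1],
    [0.0001, -0.0016, -0.0058, 0, 0, -0.305, -1],
    [0.0001, -0.0018, -0.0067, 0, 0, -0.349, -1],
    [0.0001, -0.0018, -0.0067, 0, 0, -0.349, -1]
  ]
}}

```text
time: 12.48
tcp_pos: [0.5558, 0.0932, 0.0604]
tool_rot: [[-0.821, 0.572, -0.0], [0.572, 0.821, 0.0], [0.0, -0.0, -1.0]]
wrist_force: [-0.3, -0.3, -1.4]
finger_gap: 0.577
grip_force: 42.4
```

```bash
python3 st.py
```

```text
12.4833 [0.55577804 0.09322261 0.06037593] 145.13853838464766 [-0.30116646 -0.31556636 -1.38290968] [ 0.06416319  0.0040375  -0.01817733] 42.384440302848816 0.7746152802092583
```

{"method": "carry_out", "body": {
  "series": [
    [-0.0001, -0.0002, -0.0008, 0, 0, -0.042, -1],
    [-0.0002, -0.0004, -0.0016, 0, 0, -0.084, -1],
    [-0.0003, -0.0006, -0.0024, 0, 0, -0.126, -1],
    [-0.0004, -0.0008, -0.0032, 0, 0, -0.168, -1],
    [-0.0005, -0.001, -0.004, 0, 0, -0.209, -1],
    [-0.0005, -0.001, -0.004, 0, 0, -0.209, -1]
  ]
}}

```text
time: 12.98
tcp_pos: [0.5556, 0.0928, 0.0588]
tool_rot: [[-0.52, 0.854, 0.0], [0.854, 0.52, 0.0], [0.0, 0.0, -1.0]]
wrist_force: [0.3, 0.3, -0.6]
finger_gap: 0.577
grip_force: 42.4
```

```bash
python3 st.py
```

```text
12.9833 [0.55561725 0.09282581 0.05881063] 121.32139847271573 [ 0.29614128  0.25777309 -0.55264453] [-0.0199388  -0.0302316   0.00805973] 42.38109469413757 1.1896687652699118
```

{"method": "carry_out", "body": {
  "series": [
    [0, -0.0001, -0.0006, 0, 0, -0.03, -1],
    [-0.0001, -0.0002, -0.0012, 0, 0, -0.06, -1],
    [-0.0001, -0.0002, -0.0012, 0, 0, -0.06, -1],
    [-0.0001, -0.0002, -0.0012, 0, 0, -0.06, -1]
  ]
}}

```text
time: 13.32
tcp_pos: [0.5556, 0.0928, 0.0584]
tool_rot: [[-0.418, 0.908, 0.0], [0.908, 0.418, 0.0], [0.0, 0.0, -1.0]]
wrist_force: [-0.8, 0.9, -1.3]
finger_gap: 0.577
grip_force: 42.5
```

```bash
python3 st.py
```

```text
13.3167 [0.5555792  0.09275744 0.05838521] 114.73284154505532 [-0.84069641  0.86904017 -1.31010092] [ 0.02794612 -0.00525109  0.02579392] 42.479451298713684 1.30454050566396
```

{"method": "carry_out", "body": {
  "series": [
    [0, -0.0001, -0.0004, 0, 0, -0.03, -1],
    [-0.0001, -0.0002, -0.0009, 0, 0, -0.06, -1],
    [-0.0001, -0.0002, -0.0009, 0, 0, -0.06, -1],
    [-0.0001, -0.0002, -0.0009, 0, 0, -0.06, -1]
  ]
}}

```text
time: 13.65
tcp_pos: [0.5558, 0.0927, 0.0583]
tool_rot: [[-0.306, 0.952, 0.001], [0.952, 0.306, 0.0], [-0.0, 0.001, -1.0]]
wrist_force: [-0.0, 0.5, 2.4]
finger_gap: 0.579
grip_force: 42.6
```

```bash
python3 st.py
```

```text
13.65 [0.55575688 0.09268676 0.05834458] 107.8051826354831 [-0.04036757  0.52610908  2.4132412 ] [-0.03880944 -0.10619526 -0.01206136] 42.63668954372406 1.4253196349960013
```

{"method": "carry_out", "body": {
  "series": [
    [0, 0, 0, 0, 0, -0.03, -1],
    [0, 0, 0, 0, 0, -0.055, -1],
    [0, 0, 0, 0, 0, -0.055, -1],
    [0, 0, 0, 0, 0, -0.055, -1]
  ]
}}

```text
time: 13.98
tcp_pos: [0.5557, 0.0929, 0.0583]
tool_rot: [[-0.199, 0.98, 0.001], [0.98, 0.199, 0.0], [0.0, 0.001, -1.0]]
wrist_force: [0.5, 2.0, 3.8]
finger_gap: 0.579
grip_force: 42.8
```

```bash
python3 st.py
```

```text
13.9833 [0.55571114 0.09287131 0.05831699] 101.45970953979452 [0.53540426 2.01852271 3.83234985] [ 0.18138591  0.07538327 -0.19699766] 42.84723222255707 1.5362320812985961
```

Seated. Now I release and retreat.

{"method": "carry_out", "body": {
  "series": [
    [0, 0, 0.001, 0, 0, 0, -0.2],
    [0, 0, 0.002, 0, 0, 0, 0.3],
    [0, 0, 0.004, 0, 0, 0, 1],
    [0, 0, 0.004, 0, 0, 0, 1],
    [0, 0, 0.004, 0, 0, 0, 1],
    [0, 0, 0.004, 0, 0, 0, 1],
    [0, 0, 0.06, 0, 0, 0, 1],
    [0, 0, 0.15, 0, 0, 0, 1],
    [0, 0, 0.25, 0, 0, 0, 1],
    [0, 0, 0.35, 0, 0, 0, 1]
  ]
}}

```text
time: 14.82
tcp_pos: [0.5549, 0.0925, 0.1992]
tool_rot: [[-0.195, 0.981, -0.001], [0.981, 0.195, -0.0], [-0.0, -0.001, -1.0]]
wrist_force: [0.8, 0.4, -0.2]
finger_gap: 0.999
grip_force: 0.0
```

{"method": "carry_out", "body": {
  "series": [
    [0, -0.25, 0.02, 0, 0, 0, 1],
    [0, -0.25, 0.02, 0, 0, 0, 1],
    [0, -0.25, 0.02, 0, 0, 0, 1],
    [0, -0.25, 0.02, 0, 0, 0, 1],
    [0, -0.25, 0.02, 0, 0, 0, 1],
    [0, -0.25, 0.02, 0, 0, 0, 1]
  ]
}}

```text
time: 15.32
tcp_pos: [0.5555, -0.007, 0.2058]
tool_rot: [[-0.195, 0.981, -0.0], [0.981, 0.195, 0.0], [0.0, -0.0, -1.0]]
wrist_force: [-0.4, 1.0, 0.3]
finger_gap: 0.999
grip_force: 0.0
```

```bash
python3 - <<'E'
from h import *
c=cap('scene');s=cap('side');w=cap('wrist')
P=cloud(w);p=proj(w,[[.555,.0937,.085]])[0];print(p)
r=np.hypot(P[:,:,0]-.555,P[:,:,1]-.0937);hsv=cv2.cvtColor(w['image'],cv2.COLOR_RGB2HSV)
t=(r<.035)&(hsv[:,:,2]<90)&(P[:,:,2]>.075);q=P[t];
if len(q):print('nut top',len(q),np.percentile(q[:,2],[10,50,90]),(q.min(0)+q.max(0))/2)
f=(r<.0325)&(r>.0295)&(P[:,:,2]>.04)&(P[:,:,2]<.065)
for a in range(4):
    b=f&(np.floor((np.arctan2(P[:,:,1]-.0937,P[:,:,0]-.555)+np.pi)/(np.pi/2))==a);print(b.sum(),np.median(P[b][:,2]) if b.any() else 0)
A=cv2.resize(s['image'][220:360,200:360,::-1],(480,420),interpolation=cv2.INTER_CUBIC)
x=int(np.clip(p[0]-50,0,540));y=int(np.clip(p[1]-65,0,270))
B=cv2.resize(w['image'][y:y+130,x:x+100,::-1],(320,420));cv2.imwrite('pics/fin.png',np.hstack([A,B]))
E
python3 st.py
```

```text
[347.43030031  73.83679376]
nut top 1595 [0.08334349 0.08534105 0.08632517] [0.55444268 0.09357449 0.08152405]
177 0.054436024828042204
162 0.05461843639658004
59 0.054520045027716894
93 0.054446113380613705
15.4667 [ 0.55547559 -0.00638487  0.20575756] 101.30590058300552 [ 0.41417001 -0.48935642 -0.71844257] [-0.01424502 -0.01721631  0.00111354] 0.0 1.3619185574742907
```

View pics/fin.png

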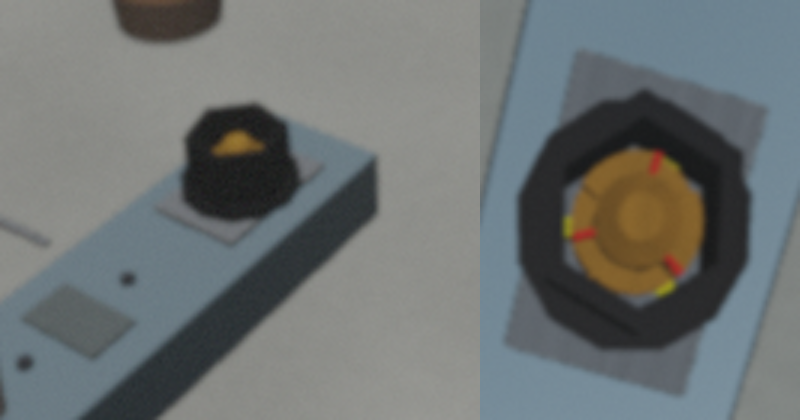

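The nut sits flat on the strap around the stud, at (240,165) on the left and (635,220) on the right. Its top is at 85.3 mm and its flange top at 54.5 mm on all sides, as expected. I'm handing it in.

```bash
python3 -c "
from workcell import bot
print(bot.sign_off())"
```

```text
the job is handed in; nothing more can be done
None
```

The small black nut went onto the lands, dropped in about 56° anticlockwise, and was turned down until its flange sat flat on the strap; I let go, moved the arm clear and handed the job in at about 15.5 s, but the sign-off returned no verdict.

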